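Tip the cedar balls from the lipped tin into the honey jar

TASK

Take the lipped aluminium tin off the turntable, bring its lip just inside the mouth of the open honey jar while the three cedar balls still lie in the tin, and only then tilt it so that all three roll into the jar and none misses. Then stand the empty tin upright on the turntable again. Leave the jar and everything else standing where it is.

Things in the scene. Friction and masses are not known exactly. Their poses are not given: they have to be found in the camera images.
- tin_center (a point): Centre (half-way up, 23 mm) of the body of the slim open aluminium tin with a pouring spout; x to the spout, z up. Body 44 mm wide, 46 high, back at x -45 mm, walls 2 mm, flat underside. Its upright parallel sides run from x -37 to +35 mm: grip across y here, from above, about 40 N. Tin alone 70 to 130 g. It holds the three balls, stands on the turntable and goes back there.
- tin_lip (a point): Tip of the tin's downturned lip, 22 mm wide here: 93 mm ahead (x) of and 14.5 mm below the tin's centre; axes as the tin's. From x +35 mm the tin's floor rises at 18 degrees to the spout's crest, 8 mm behind and 7.5 mm above this tip, 35 mm wide outside. Balls stay in while the tin is tilted nose-down under 15 degrees, begin to roll out at about 18 to 22; 40 to 45 empties it.
- jar_mouth (a point): Centre of the mouth of the clear glass honey jar, at rim height, 110 mm above the jar's underside. z up. The mouth is 60 mm across inside and 67 mm outside, the jar 80 mm across below the neck; its inner floor is 104 mm below the rim. Loose, 180 to 340 g, empty, no lid, standing on the work surface. With the lip's tip 18 mm inside the near edge, the spout's underside meets the rim when the tip is 2 mm below it (tin level) or 6 mm (tin 10 degrees nose-down).
- turntable_top (a point): Centre of the upper face of the round bamboo turntable (lazy susan), 280 mm in diameter, 34 mm above the work surface, z up. The disc turns about this point if pushed, with slight friction; its foot is fixed.
- ball1_center (a point): Centre of cedar ball 1 of 3, 26 mm in diameter, 10 g, bare wood, lying loose in the tin at the start.
- ball2_center (a point): Centre of cedar ball 2 of 3, 26 mm in diameter, 10 g, bare wood, lying loose in the tin at the start.
- ball3_center (a point): Centre of cedar ball 3 of 3, 26 mm in diameter, 10 g, bare wood, lying loose in the tin at the start.
- perfume: Glass perfume bottle with metal press-button sprayer, 52 x 30 mm, 96 mm high, on the turntable; origin at the centre of its underside, z up. Bystander.
- round_tin: Closed round aluminium tin, 65 mm across, 36 mm high, on the turntable; origin at the centre of its underside. Bystander.
- cap: Black plastic bottle cap, 35 mm across, 22 mm high, on the turntable; origin at the centre of its underside. Bystander.
- cream_jar: Squat cream jar with a metal lid, 72 mm across, 66 mm high, on the work surface; origin at the centre of its underside. Bystander; it may stand on either side of the honey jar.
- candle: White candle in a cup, 72 mm across, 68 mm high, on the work surface; origin at the centre of its underside. Bystander.
- hairbrush: Wooden hairbrush lying bristles down, about 190 x 60 x 28 mm; x along it from handle to head, origin on the work surface under its middle. Bystander.
Not all that is in view belongs to the job. Leave any yellow look-alike of the part that bears jar_mouth alone.

How it is judged:
On the way, in this order (a step that is already met when the one before it is completed fails the run):
1. the lip of the tin is just inside the jar's mouth while all three balls still lie in the tin (horizontal distance between tin_lip and jar_mouth below 0.028 m and z of tin_lip in the frame of jar_mouth between -0.045 and 0.002 m and x of ball1_center in the frame of tin_center between -0.05 and 0.085 m and z of ball1_center in the frame of tin_center between -0.025 and 0.025 m and x of ball2_center in the frame of tin_center between -0.05 and 0.085 m and z of ball2_center in the frame of tin_center between -0.025 and 0.025 m and x of ball3_center in the frame of tin_center between -0.05 and 0.085 m and z of ball3_center in the frame of tin_center between -0.025 and 0.025 m), for 0.2 s.
2. the tin is tilted and all three balls are in the jar, the lip still inside its mouth (horizontal distance between tin_lip and jar_mouth below 0.028 m and z of tin_lip in the frame of jar_mouth between -0.045 and 0.002 m and angle between tin_center's own z axis and vertical above 0.3 rad and z of ball1_center in the frame of jar_mouth between -0.11 and -0.01 m and horizontal distance between each of ball1_center, ball2_center, ball3_center and jar_mouth below 0.042 m and z of ball2_center in the frame of jar_mouth between -0.11 and -0.01 m and z of ball3_center in the frame of jar_mouth between -0.11 and -0.01 m), for 0.1 s.
At the end, for the whole second after the job is handed in: All three balls lie inside the honey jar; the jar stands upright (within 6 degrees) within 40 mm of where it stood; the tin stands upright (within 6 degrees) and still with its underside on the turntable, its centre within 115 mm of the turntable's; every bystander is within 50 mm of where it stood (z of ball1_center in the frame of jar_mouth between -0.11 and -0.01 m and horizontal distance between each of ball1_center, ball2_center, ball3_center and jar_mouth below 0.042 m and z of ball2_center in the frame of jar_mouth between -0.11 and -0.01 m and z of ball3_center in the frame of jar_mouth between -0.11 and -0.01 m and angle between each of jar_mouth, tin_center's own z axis and vertical below 0.1 rad and distance of jar_mouth from where it was at the start of the episode below 0.04 m and horizontal distance between tin_center and turntable_top below 0.115 m and z of tin_center in the frame of turntable_top between 0.018 and 0.028 m and linear speed of each of tin, jar below 0.03 m/s and distance of each of perfume, round_tin, cap, cream_jar, candle, hairbrush from where it was at the start of the episode below 0.05 m); the robot touches nothing.
It fails at once if the tin is tilted past 26 degrees while a ball is in it and its lip is not inside the jar's mouth (angle between tin_center's own z axis and vertical above 0.45 rad and ((x of ball1_center in the frame of tin_center between -0.05 and 0.085 m and z of ball1_center in the frame of tin_center between -0.025 and 0.025 m) or (x of ball2_center in the frame of tin_center between -0.05 and 0.085 m and z of ball2_center in the frame of tin_center between -0.025 and 0.025 m) or (x of ball3_center in the frame of tin_center between -0.05 and 0.085 m and z of ball3_center in the frame of tin_center between -0.025 and 0.025 m)) and (horizontal distance between tin_lip and jar_mouth above 0.032 m or z of tin_lip in the frame of jar_mouth above 0.008 m)).
It fails at once if a ball misses: it is neither in the tin nor in or over the jar ((distance between ball1_center and tin_center above 0.12 m and horizontal distance between ball1_center and jar_mouth above 0.05 m) or (distance between ball2_center and tin_center above 0.12 m and horizontal distance between ball2_center and jar_mouth above 0.05 m) or (distance between ball3_center and tin_center above 0.12 m and horizontal distance between ball3_center and jar_mouth above 0.05 m)).
It fails at once if the jar is tipped or pushed away (angle between jar_mouth's own z axis and vertical above 0.3 rad or distance of jar_mouth from where it was at the start of the episode above 0.05 m).
It fails at once if a bystander is knocked over or pushed away (angle between any of perfume, round_tin, cap, cream_jar, candle, hairbrush's own z axis and vertical above 0.4 rad or distance of any of perfume, round_tin, cap, cream_jar, candle, hairbrush from where it was at the start of the episode above 0.06 m).
It also fails if it takes over 64 s, if anything falls off the work surface, if the arm or the gripper's body presses on something with over 40 N, if the wrist force passes 120 N, or if a joint passes its speed limit or range.

ROBOT

A 7-joint arm with a two-finger parallel gripper is mounted at the origin on the work surface. World frame = base frame: x ahead of the robot, y to its left, z up, the work surface at z = 0. Lengths are in m, angles in rad, forces in N, time in s.
With the tool pointing down it reaches from about 0.4 to 0.85 m from the base axis. Payload 4.5 kg.
Tool frame: the origin (TCP) lies on the centre line of the jaws, within the pads' length; the fingertips stand 17 mm ahead of it and the grasp point (between the pads) lies 2 mm behind it (r.tip_reach is the distance from the TCP to the fingertips, in m); z points along the fingers, y is the line along which they close (so a half turn about z gives the same grasp; the last joint's range is limited). The gripper opens to 88 mm and grips with 3 to 60 N. Pads are 18 mm wide; open, the fingers measure 123 mm over their backs; the gripper's body (75 mm by 187 mm) begins 45 mm behind the grasp point.
Start: joints at [1.154, 0.689, -0.195, 1.565, 0.157, 0.902, -0.215], TCP at [0.272, -0.563, 0.229] pointing down, gripper open.
Joint ranges: [-3.01, 3.01], [-0.46, 2.08], [-1.47, 1.51], [0.13, 2.56], [-1, 4.14], [0.04, 2.09], [-2.66, 2.66]. Speed limits (rad/s): [2.57, 2.57, 3.14, 3.14, 3.14, 3.14, 3.14].

INTERFACE

Orientations are given as a unit quaternion [x, y, z, w].
In Python, from plant import r gives the robot as it stands.
- The arm moves only by the tool step_arm, never from a script. Its argument "steps" is a list of rows, each a list of 7 numbers: the shift along the tool's x, y, z in cm, then the turn, a rotation vector about the tool's x, y, z in degrees, then the gripper's target within -1 to 1 (shut at 1, half-way at 0, fully open at -1). A call has 1 to 8 rows; each row shifts and turns the commanded pose from where the row before left it, along the tool's axes as they then stand; what a row does not reach is not made up. A row lasts 1/8 s, in which the tool goes at most 62.5 mm and 10.7 degrees, less where a joint would pass 70% of its speed; a pose out of reach is approached as far as the arm can. A call with a gripper value outside its range is refused whole. The fingers move at their own pace and stop on an object; "force" is the grip in N (left out, the last holds). Time passes only in rows, so rows that do not move let the fingers close. It gives the time, the measured TCP pose, the force, the opening and the grip force at its end, in the units of the state.
- r.get_state(): the state, without advancing time (a new reading comes with each control period).
- r.snapshot(name): name is "scene" or "top"; returns a dict with "pixels" (420x560x3 uint8, red, green, blue), "fx", "fy", "cx", "cy" (pixels), "cam_to_world" (4x4, takes a point from camera to world coordinates). Camera axes: x right, y down, z forward; pixel columns grow to the right and rows downward; lengths in m; the calibration is good to about 2 mm. A picture is of the moment at which its call begins. There is no depth.
- r.finish_job(): hands the job in; it is judged then, once.
The state is a dict: "clock": time; "q": joint angles; "qd": joint speeds; "joint_torque": joint torques, N m; "tool_pos": TCP position; "eef_rot": TCP orientation; "contact_force": force on the tool from outside, world axes, zero at the start; "moment": the same for the moment, N m; "opening": opening from 0.0 (shut) to 1.0 (fully open); "finger_force": force on a finger pad.
Only numpy, scipy, OpenCV 4.12 (cv2) and the standard library are available. Lean on these libraries where they do the work, as an engineer would, in place of code of your own. Each camera call takes 0.05 s, during which the arm holds its last target. There are 200 camera calls.

## Working session

There is one attempt and no reset: what is moved stays moved. The work goes in short steps, Python scripts to look and compute and a tool call to move; the robot and the scene stay as the last step left them, time stands still between calls to the robot, and variables do not carry over. Pictures are saved under pics/ and viewed, at most 10 in all, crops included, and the job is handed in when it is done.

Besides the shell and the picture viewer there is one more tool, called after "Request:" by a JSON object that holds its "method" and its "body". step_arm: Moves the arm, as the interface text tells. Its arguments: {"type":"object","properties":{"steps":{"type":"array","items":{"type":"array","items":{"type":"number"}}},"force":{"type":"number"}},"required":["steps"]}

```bash
ls; mkdir -p pics
python3 - <<'E'
from plant import r
import cv2,numpy as np,pickle
for n in("scene","top"):
    s=r.snapshot(n); pickle.dump(s,open(f"{n}.pkl","wb"))
    cv2.imwrite(f"pics/{n}0.png",cv2.resize(s["pixels"][:,:,::-1],(800,600),interpolation=cv2.INTER_CUBIC))
    print(n,s["fx"],s["fy"],s["cx"],s["cy"]);print(np.round(s["cam_to_world"],3))
st=r.get_state();print(st["clock"],st["tool_pos"],st["eef_rot"],st["opening"])
E
```

```text
pics
scene 469.81314445397004 469.81314445397004 289.5194215201195 203.5851635462455
[[-0.474  0.682 -0.557  1.202]
 [ 0.88   0.377 -0.287  0.239]
 [ 0.014 -0.626 -0.779  0.99 ]
 [ 0.     0.     0.     1.   ]]
top 520.7371765562629 520.7371765562629 274.5122890223453 207.48081963579492
[[ 0.017 -0.988  0.151  0.404]
 [-1.    -0.017  0.    -0.057]
 [ 0.002 -0.151 -0.989  1.274]
 [ 0.     0.     0.     1.   ]]
0.1 [ 0.27203592 -0.56206734  0.2285027 ] [ 9.74694236e-01  2.23540822e-01 -2.27076704e-04 -7.71564600e-04] 1.000665062705764
```

View pics/top0.png

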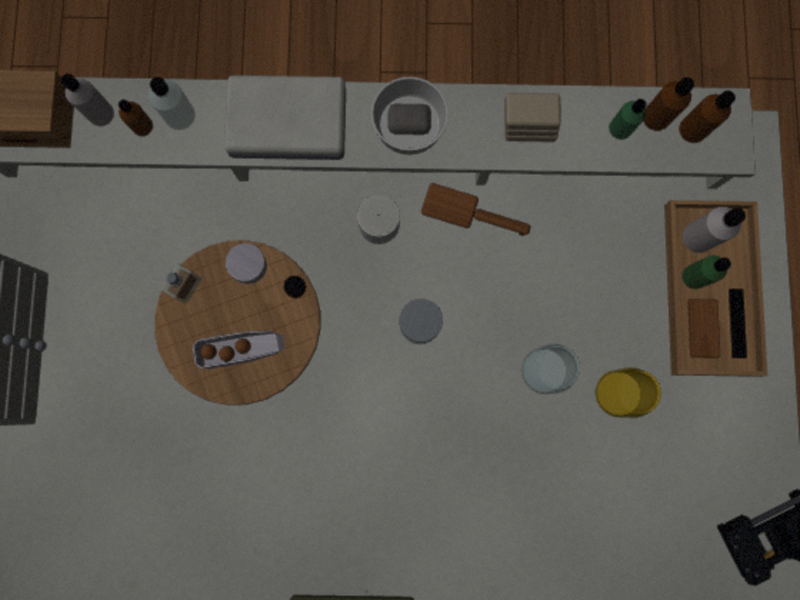

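View pics/scene0.png

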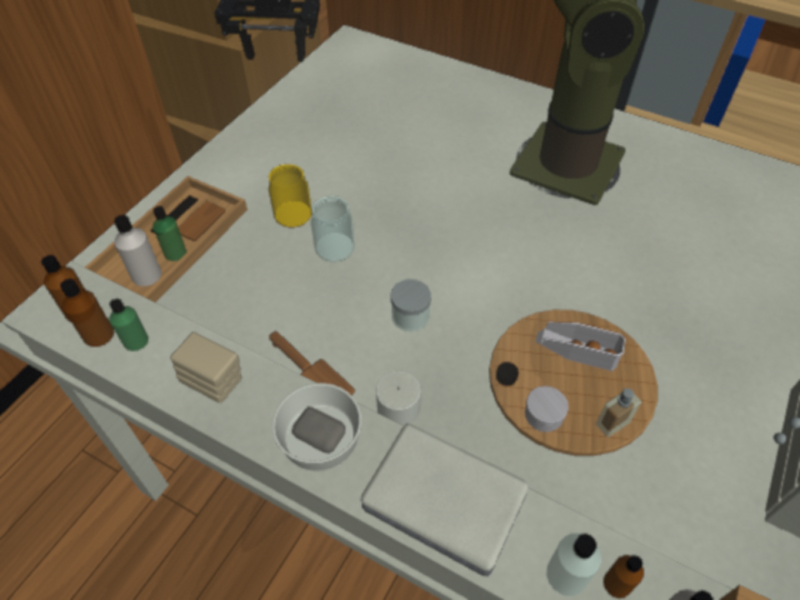

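The top view shows the turntable at about (238,322). The tin on it is at (235,350), its spout points right, and the three balls are at (208–243,350). There are two jars. The clear one at (550,370) fits "clear glass honey jar". The yellow one at (628,393) is the look-alike. I'll confirm both in one enlarged crop.

Run:
```python
import cv2,numpy as np,pickle
t=pickle.load(open("top.pkl","rb"))["pixels"][:,:,::-1]; s=pickle.load(open("scene.pkl","rb"))["pixels"][:,:,::-1]
def c(im,u,v,w=100,h=75):
    return cv2.convertScaleAbs(cv2.resize(im[v:v+h,u:u+w],(400,300),interpolation=cv2.INTER_CUBIC),alpha=1.6)
a=np.vstack([np.hstack([c(t,120,208),c(t,355,220)]),np.hstack([c(s,350,200),c(s,185,110)])])
cv2.imwrite("pics/crop1.png",a)
```

```text
(no output)
```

View pics/crop1.png

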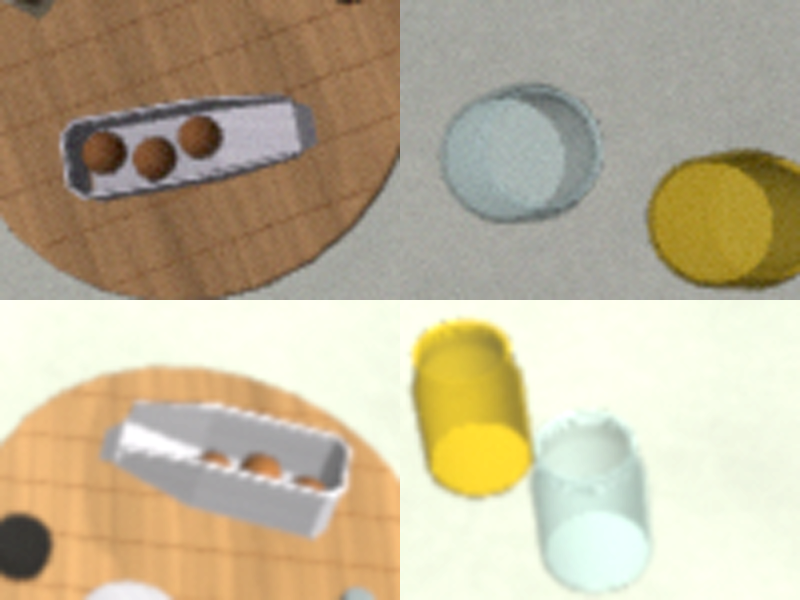

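The crop confirms the target. The jar at (550,370) is colourless with an open mouth, so it is the honey jar, and the yellow one is the look-alike. The tin holds three balls and its lip is at the right end, crop (313,133).

```bash
cat > h.py <<'E'
import numpy as np,cv2,pickle
def ray(s,u,v,z):
    M=np.array(s["cam_to_world"]); d=M[:3,:3]@[(u-s["cx"])/s["fx"],(v-s["cy"])/s["fy"],1]; o=M[:3,3]
    return np.round(o+d*(z-o[2])/d[2],4)
def pix(s,p):
    M=np.linalg.inv(s["cam_to_world"]); c=M[:3,:3]@np.array(p)+M[:3,3]
    return np.round([s["fx"]*c[0]/c[2]+s["cx"],s["fy"]*c[1]/c[2]+s["cy"]],1)
E
python3 - <<'E'
from h import *
t=pickle.load(open("top.pkl","rb"));s=pickle.load(open("scene.pkl","rb"))
T=lambda x,y,z:ray(t,120+x/4,208+y/4,z)
J=lambda x,y,z:ray(t,355+(x-400)/4,220+y/4,z)
S=lambda x,y,z:ray(s,185+(x-400)/4,110+(y-300)/4,z)
A=lambda x,y,z:ray(s,350+x/4,200+(y-300)/4,z)
print("rim top",J(540,146,.11),"scene",S(586,444,.11))
print("floor top",J(507,157,.006),"scene",S(597,550,.006))
a,b=T(81,158,.08),T(295,128,.08);print("tin axis",a,b,np.degrees(np.arctan2(*(b-a)[[1,0]])))
print("corners",T(66,125,.08),T(78,118,.08),T(66,185,.08),T(85,198,.08),"lip",T(313,133,.0425))
print("balls",T(103,152,.049),T(154,158,.049),T(200,137,.049))
print("scene lip",A(106,442,.0425),"rim back",A(346,465,.08),A(322,492,.08))
for n,u,v,z in(("turntable",238,322,.034),("perfume",180,282,.1),("cap",295,287,.056),("rtin",246,262,.07),("cream",421,319,.066),("candle",379,214,.068),("yellow",635,390,.11)):
    print(n,ray(t,u*.7,v*.7,z))
im=cv2.cvtColor(t["pixels"],cv2.COLOR_RGB2HSV); m=((im[...,0]>8)&(im[...,0]<22)&(im[...,1]>70)).astype(np.uint8); m[:160]=0;m[290:]=0;m[:,:100]=0;m[:,240:]=0
c=max(cv2.findContours(m,0,1)[0],key=cv2.contourArea);e=cv2.fitEllipse(cv2.convexHull(c));print(e,ray(t,*e[0],.034))
E
```

```text
rim top [ 0.4752 -0.3161  0.11  ] scene [ 0.4748 -0.3139  0.11  ]
floor top [ 0.4745 -0.3191  0.006 ] scene [ 0.4751 -0.3146  0.006 ]
tin axis [0.4879 0.2492 0.08  ] [0.5072 0.1274 0.08  ] -80.99597314653442
corners [0.5067 0.2589 0.08  ] [0.5108 0.2522 0.08  ] [0.4723 0.2569 0.08  ] [0.4651 0.2456 0.08  ] lip [0.5076 0.1224 0.0425]
balls [0.4938 0.2444 0.049 ] [0.4908 0.2143 0.049 ] [0.5036 0.1879 0.049 ]
scene lip [0.51   0.1246 0.0425] rim back [0.4845 0.259  0.08  ] [0.5097 0.2524 0.08  ]
turntable [0.5451 0.2009 0.034 ]
perfume [0.6003 0.283  0.1   ]
cap [0.6026 0.1046 0.056 ]
rtin [0.6406 0.185  0.07  ]
cream [ 0.5515 -0.1045  0.066 ]
candle [ 0.7263 -0.0325  0.068 ]
yellow [ 0.4407 -0.4365  0.11  ]
((165.64356994628906, 225.3597412109375), (113.50643157958984, 117.09899139404297), 55.10681915283203) [0.5451 0.2032 0.034 ]
```

```bash
cat >> h.py <<'E'
from scipy.spatial.transform import Rotation as R, Slerp
def tool(yaw,tilt=0):  # tin yaw (deg), nose-down tilt; tool x = -tin x
    y=np.radians(yaw); X=np.array([-np.cos(y),-np.sin(y),0]); Y=np.array([-np.sin(y),np.cos(y),0])
    return R.from_matrix(np.c_[X,Y,[0,0,-1]])*R.from_euler('y',tilt,degrees=True)
def rows(p0,R0,p1,R1,w,g):
    """w: fractions of path, cumulative"""
    sl=Slerp([0,1],R.concatenate([R0,R1])); p=np.array(p0);q=R0;out=[]
    for f in w:
        pn=np.array(p0)+f*(np.array(p1)-p0); qn=sl(f)
        out.append(list(np.round(np.r_[q.inv().apply(pn-p)*100,(q.inv()*qn).as_rotvec(degrees=True),g],2))); p,q=pn,qn
    for o in out: print([float(x) for x in o],end=",")
    print()
def now():
    from plant import r
    s=r.get_state(); return np.array(s["tool_pos"]),R.from_quat(s["eef_rot"]),s
E
python3 - <<'E'
from h import *
p,q,s=now(); rows(p,q,[.46,-.22,.30],tool(-81),np.arange(1,9)/8,-1)
E
```

```text
[3.98, -2.83, -0.89, -0.01, -0.01, -9.15, -1.0],[4.38, -2.16, -0.89, -0.01, -0.01, -9.15, -1.0],[4.66, -1.43, -0.89, -0.01, -0.01, -9.15, -1.0],[4.83, -0.67, -0.89, -0.01, -0.01, -9.15, -1.0],[4.88, 0.1, -0.89, -0.01, -0.01, -9.15, -1.0],[4.8, 0.88, -0.89, -0.01, -0.01, -9.15, -1.0],[4.6, 1.63, -0.89, -0.01, -0.01, -9.15, -1.0],[4.28, 2.34, -0.89, -0.01, -0.01, -9.15, -1.0],
```

Request:
{"method": "step_arm", "body": {"steps": [[4,-2.8,-0.9,0,0,-9.1,-1],[4.4,-2.2,-0.9,0,0,-9.1,-1],[4.7,-1.4,-0.9,0,0,-9.1,-1],[4.8,-0.7,-0.9,0,0,-9.1,-1],[4.9,0.1,-0.9,0,0,-9.2,-1],[4.8,0.9,-0.9,0,0,-9.2,-1],[4.6,1.6,-0.9,0,0,-9.2,-1],[4.3,2.3,-0.9,0,0,-9.2,-1]]}}

```text
clock: 1.1
tool_pos: [0.4611, -0.2188, 0.3013]
eef_rot: [0.647, 0.762, -0.0, -0.0]
contact_force: [0.4, 0.4, 0.7]
opening: 1.001
finger_force: 0.0
```

Request:
{"method": "step_arm", "body": {"steps": [[0,0,0,0,10,0,-1],[0,0,0,0,10,0,-1],[0,0,0,0,10,0,-1],[0,0,0,0,10,0,-1],[0,0,0,0,5,0,-1],[0,0,0,0,0,0,-1],[0,0,0,0,0,0,-1]]}}

```text
clock: 1.98
tool_pos: [0.461, -0.2193, 0.3018]
eef_rot: [0.599, 0.703, 0.248, -0.291]
contact_force: [0.6, -0.1, 0.4]
opening: 0.999
finger_force: 0.0
```

Run:
```python
from h import *
p,q,s=now(); print(s["clock"],p,np.round(s["q"],2),np.degrees((tool(-81).inv()*q).as_rotvec()))
rows(p,q,[.46,-.12,.25],tool(-81),np.arange(1,6)/5,-1)
a=np.radians(-81);d=np.array([np.cos(a),np.sin(a)]);g=np.array([.494,.2154])+.008*d;print(g)
rows([.46,-.12,.25],tool(-81),[*g,.18],tool(-81),np.arange(1,7)/6,-1)
```

```text
1.975 [ 0.46095657 -0.21925253  0.30176757] [ 1.04  0.88 -0.77  1.41 -0.1   1.46  0.55] [ 6.14815499e-03  4.49326569e+01 -1.28621672e-01]
[0.66, 0.29, 2.12, -0.0, -8.99, 0.03, -1.0],[0.98, 0.29, 1.99, -0.0, -8.99, 0.03, -1.0],[1.28, 0.29, 1.81, -0.0, -8.99, 0.03, -1.0],[1.55, 0.29, 1.59, -0.0, -8.99, 0.03, -1.0],[1.78, 0.29, 1.33, -0.0, -8.99, 0.03, -1.0],
[0.49525148 0.20749849]
[5.3, 1.43, 1.17, 0.0, 0.0, 0.0, -1.0],[5.3, 1.43, 1.17, 0.0, 0.0, 0.0, -1.0],[5.3, 1.43, 1.17, 0.0, 0.0, 0.0, -1.0],[5.3, 1.43, 1.17, 0.0, 0.0, 0.0, -1.0],[5.3, 1.43, 1.17, 0.0, 0.0, 0.0, -1.0],[5.3, 1.43, 1.17, 0.0, 0.0, 0.0, -1.0],
```

Request:
{"method": "step_arm", "body": {"steps": [[0.7,0.3,2.1,0,-9,0,-1],[1,0.3,2,0,-9,0,-1],[1.3,0.3,1.8,0,-9,0,-1],[1.5,0.3,1.6,0,-9,0,-1],[1.8,0.3,1.3,0,-9,0,-1]]}}

```text
clock: 2.6
tool_pos: [0.4607, -0.1188, 0.2522]
eef_rot: [0.648, 0.761, 0.0, 0.004]
contact_force: [0.4, -0.0, -0.0]
opening: 0.999
finger_force: 0.0
```

Request:
{"method": "step_arm", "body": {"steps": [[5.3,1.4,1.2,0,0,0,-1],[5.3,1.4,1.2,0,0,0,-1],[5.3,1.4,1.2,0,0,0,-1],[5.3,1.4,1.2,0,0,0,-1],[5.3,1.4,1.2,0,0,0,-1],[5.3,1.4,1.2,0,0,0,-1],[0,0,0,0,0,0,-1],[0,0,0,0,0,0,-1]]}}

```text
clock: 3.6
tool_pos: [0.4927, 0.2067, 0.1792]
eef_rot: [0.649, 0.761, 0.0, 0.001]
contact_force: [-1.2, -0.3, 0.5]
opening: 1.0
finger_force: 0.0
```

Run:
```python
from h import *
from plant import r
p,q,s=now(); print(s["clock"],p,np.degrees((tool(-81).inv()*q).as_rotvec()))
print((q.inv().apply(np.array([.4953,.2075,.058])-p)*100).round(2))
a=r.snapshot("scene")
P=lambda u,v,z: pix(a,[u,v,z])
im=a["pixels"][150:300,320:500,::-1]; cv2.imwrite("pics/s1.png",cv2.convertScaleAbs(cv2.resize(im,(720,600),interpolation=cv2.INTER_CUBIC),alpha=1.5))
```

```text
3.6 [0.49265533 0.20670851 0.17921832] [-0.06241969 -0.03663219 -0.13308276]
[ 0.04  0.26 12.12]
```

View pics/s1.png

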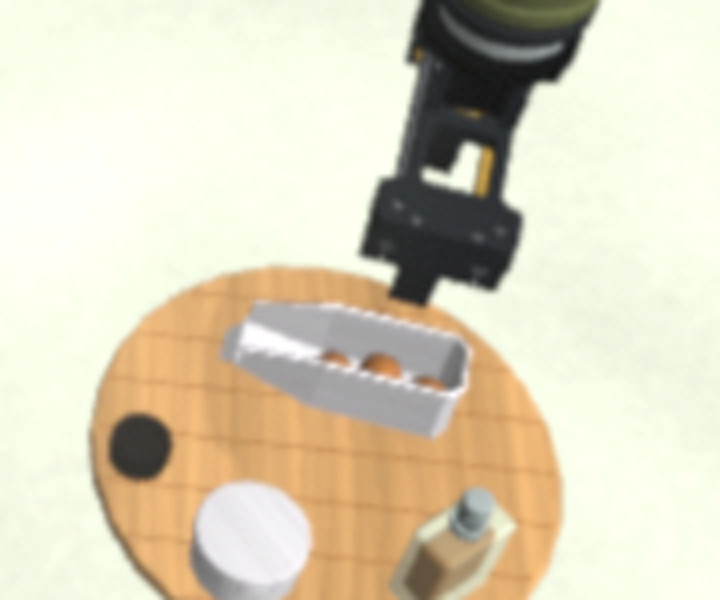

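The scene view shows the gripper above the tin's rear half at about (440,240). The tin at (350,370) hasn't moved and the perfume bottle is clear at (455,545). Going down now.

Request:
{"method": "step_arm", "body": {"steps": [[0,0.2,2,0,0,0,-1],[0,0.1,2.5,0,0,0,-1],[0,0,2.5,0,0,0,-1],[0,0,2.5,0,0,0,-1],[0,0,1.8,0,0,0,-1],[0,0,0.8,0,0,0,-1],[0,0,0,0,0,0,-1],[0,0,0,0,0,0,-1]]}}

```text
clock: 4.65
tool_pos: [0.4968, 0.207, 0.0581]
eef_rot: [0.649, 0.76, 0.001, 0.0]
contact_force: [0.1, 0.1, -0.4]
opening: 1.0
finger_force: 0.0
```

Request:
{"method": "step_arm", "body": {"steps": [[0,0,0,0,0,0,-0.5],[0,0,0,0,0,0,-0.2],[0,0,0,0,0,0,0],[0,0,0,0,0,0,0.2],[0,0,0,0,0,0,0.5],[0,0,0,0,0,0,1],[0,0,0,0,0,0,1],[0,0,0,0,0,0,1]], "force": 40}}

```text
clock: 5.65
tool_pos: [0.4961, 0.2071, 0.0572]
eef_rot: [0.649, 0.761, -0.0, -0.0]
contact_force: [-0.7, -0.1, 0.1]
opening: 0.496
finger_force: 39.8
```

Request:
{"method": "step_arm", "body": {"steps": [[0,0,0,0,0,0,1],[0,0,-0.3,0,0,0,1],[0,0,-0.7,0,0,0,1],[0,0,-0.7,0,0,0,1],[0,0,-0.3,0,0,0,1],[0,0,0,0,0,0,1]]}}

```text
clock: 6.4
tool_pos: [0.4964, 0.2072, 0.0776]
eef_rot: [0.649, 0.761, 0.0, 0.0]
contact_force: [0.5, -0.7, -0.4]
opening: 0.495
finger_force: 39.8
```

Run:
```python
from h import *
from plant import r
p,q,s=now(); print(s["clock"],p,s["opening"],s["finger_force"],s["contact_force"],s["moment"],np.degrees((tool(-81).inv()*q).as_rotvec()))
a=r.snapshot("scene");b=r.snapshot("top");pickle.dump((a,b),open("g.pkl","wb"))
c=lambda im,u,v:cv2.convertScaleAbs(cv2.resize(im["pixels"][v:v+100,u:u+100,::-1],(400,400),interpolation=cv2.INTER_CUBIC),alpha=1.6)
cv2.imwrite("pics/g.png",np.hstack([c(a,360,180),c(b,120,190)]))
```

```text
6.4 [0.49642166 0.2071701  0.07762146] 0.4950044522096444 39.782193303108215 [ 0.53703082 -0.65291576 -0.37992254] [ 0.00127124 -0.00527481 -0.00546607] [-0.0390544   0.00923116 -0.02230154]
```

View pics/g.png

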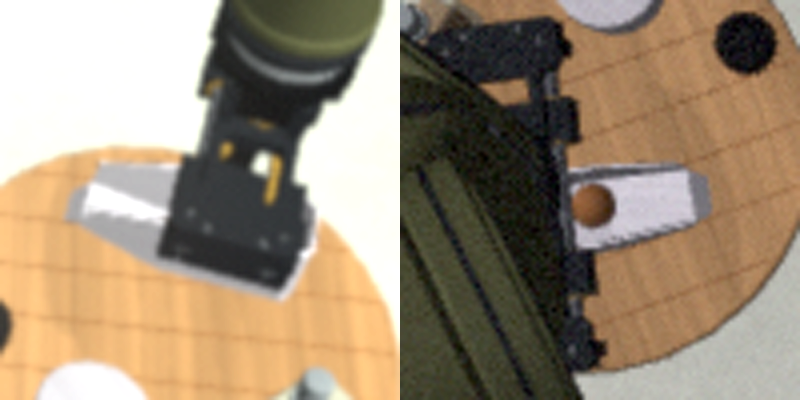

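The tin is held with its opening at 43.6 mm, and its lip is at crop (705,195) in the top view. I'll measure the lip relative to the tool.

Run:
```python
from h import *
p,q,s=now(); a,b=pickle.load(open("g.pkl","rb"))
for z in(.0425,.062):
    L1=ray(b,120+305/4,190+195/4,z);L2=ray(a,360+73/4,180+205/4,z);print(z,L1,L2)
off=np.array([-.085,0,.0145+.001]);print("pred lip",p+q.apply(off), "opening moved tin center?")
```

```text
0.0425 [0.5135 0.1274 0.0425] [0.4959 0.1236 0.0425]
0.062 [0.5118 0.1245 0.062 ] [0.5104 0.126  0.062 ]
pred lip [0.50948075 0.1231013  0.06172481] opening moved tin center?
```

```bash
cat >> h.py <<'E'
OFF=np.array([-.0835,0,.0155]); JAR=np.array([.475,-.3153,.11])
D=np.array([np.cos(np.radians(-81)),np.sin(np.radians(-81)),0])
def tcp(tilt,back,dz): q=tool(-81,tilt); return JAR-back*D+[0,0,dz]-q.apply(OFF),q
E
python3 - <<'E'
from h import *
p,q,s=now(); p1=p+[0,0,.10]
print("lift",); P,Q=tcp(0,.012,.052); print(P,p1,q.inv().apply(P-p1)*100)
t=np.linspace(0,1,25)[1:]; w=10*t**3-15*t**4+6*t**5; w=.5*(1-np.cos(np.pi*t)); rows(p1,q,P,Q,w,1)
P2,Q2=tcp(10,.012,.015); rows(P,Q,P2,Q2,np.arange(1,9)/8,1)
E
```

```text
lift
[ 0.46006051 -0.22097576  0.1775    ] [0.49614281 0.20705051 0.17721281] [-4.17060613e+01 -1.02805190e+01 -2.18879162e-02]
[-0.18, -0.04, -0.0, -0.0, 0.0, 0.0, 1.0],[-0.53, -0.13, -0.0, -0.0, 0.0, 0.0, 1.0],[-0.88, -0.22, -0.0, -0.0, 0.0, 0.0, 1.0],[-1.21, -0.3, -0.0, -0.0, 0.0, 0.0, 1.0],[-1.52, -0.37, -0.0, -0.0, 0.0, 0.0, 1.0],[-1.8, -0.44, -0.0, -0.0, 0.0, 0.0, 1.0],[-2.05, -0.51, -0.0, -0.0, 0.0, 0.0, 1.0],[-2.27, -0.56, -0.0, -0.0, 0.0, 0.0, 1.0],[-2.45, -0.6, -0.0, -0.0, 0.0, 0.0, 1.0],[-2.58, -0.64, -0.0, -0.0, 0.0, 0.0, 1.0],[-2.68, -0.66, -0.0, -0.0, 0.0, 0.0, 1.0],[-2.72, -0.67, -0.0, -0.0, 0.0, 0.0, 1.0],[-2.72, -0.67, -0.0, -0.0, 0.0, 0.0, 1.0],[-2.68, -0.66, -0.0, -0.0, 0.0, 0.0, 1.0],[-2.58, -0.64, -0.0, -0.0, 0.0, 0.0, 1.0],[-2.45, -0.6, -0.0, -0.0, 0.0, 0.0, 1.0],[-2.27, -0.56, -0.0, -0.0, 0.0, 0.0, 1.0],[-2.05, -0.5, -0.0, -0.0, 0.0, 0.0, 1.0],[-1.8, -0.44, -0.0, -0.0, 0.0, 0.0, 1.0],[-1.52, -0.37, -0.0, -0.0, 0.0, 0.0, 1.0],[-1.21, -0.3, -0.0, -0.0, 0.0, 0.0, 1.0],[-0.88, -0.22, -0.0, -0.0, 0.0, 0.0, 1.0],[-0.53, -0.13, -0.0, -0.0, 0.0, 0.0, 1.0],[-0.18, -0.04, -0.0, -0.0, 0.0, 0.0, 1.0],
[-0.05, -0.0, 0.28, 0.0, 1.25, 0.0, 1.0],[-0.06, 0.0, 0.28, 0.0, 1.25, 0.0, 1.0],[-0.06, -0.0, 0.28, 0.0, 1.25, -0.0, 1.0],[-0.07, -0.0, 0.28, 0.0, 1.25, 0.0, 1.0],[-0.07, 0.0, 0.28, 0.0, 1.25, 0.0, 1.0],[-0.08, -0.0, 0.28, -0.0, 1.25, 0.0, 1.0],[-0.09, 0.0, 0.28, 0.0, 1.25, -0.0, 1.0],[-0.09, -0.0, 0.27, 0.0, 1.25, 0.0, 1.0],
```

Request:
{"method": "step_arm", "body": {"steps": [[0,0,-0.5,0,0,0,1],[0,0,-1,0,0,0,1],[0,0,-1.7,0,0,0,1],[0,0,-2,0,0,0,1],[0,0,-2,0,0,0,1],[0,0,-1.5,0,0,0,1],[0,0,-0.9,0,0,0,1],[0,0,-0.4,0,0,0,1]]}}

```text
clock: 7.5
tool_pos: [0.4962, 0.2071, 0.1777]
eef_rot: [0.649, 0.761, 0.0, 0.0]
contact_force: [0.2, -0.7, -1.2]
opening: 0.496
finger_force: 39.8
```

Request:
{"method": "step_arm", "body": {"steps": [[-0.2,0,0,0,0,0,1],[-0.5,-0.1,0,0,0,0,1],[-0.9,-0.2,0,0,0,0,1],[-1.2,-0.3,0,0,0,0,1],[-1.5,-0.4,0,0,0,0,1],[-1.8,-0.4,0,0,0,0,1],[-2.1,-0.5,0,0,0,0,1],[-2.3,-0.6,0,0,0,0,1]]}}

```text
clock: 8.5
tool_pos: [0.4878, 0.0977, 0.1773]
eef_rot: [0.649, 0.76, -0.0, 0.0]
contact_force: [1.3, -0.2, -2.7]
opening: 0.496
finger_force: 39.8
```

Request:
{"method": "step_arm", "body": {"steps": [[-2.5,-0.6,0,0,0,0,1],[-2.6,-0.6,0,0,0,0,1],[-2.7,-0.7,0,0,0,0,1],[-2.7,-0.7,0,0,0,0,1],[-2.7,-0.7,0,0,0,0,1],[-2.7,-0.7,0,0,0,0,1],[-2.6,-0.6,0,0,0,0,1],[-2.4,-0.6,0,0,0,0,1]]}}

```text
clock: 9.5
tool_pos: [0.4687, -0.1172, 0.1773]
eef_rot: [0.65, 0.76, -0.0, 0.0]
contact_force: [-0.9, -0.6, -1.0]
opening: 0.493
finger_force: 39.8
```

Request:
{"method": "step_arm", "body": {"steps": [[-2.3,-0.6,0,0,0,0,1],[-2,-0.5,0,0,0,0,1],[-1.8,-0.4,0,0,0,0,1],[-1.5,-0.4,0,0,0,0,1],[-1.2,-0.3,0,0,0,0,1],[-0.8,-0.2,0,0,0,0,1],[-0.4,-0.1,0,0,0,0,1],[0,0,0,0,0,0,1]]}}

```text
clock: 10.5
tool_pos: [0.4605, -0.2176, 0.1773]
eef_rot: [0.649, 0.761, 0.0, -0.0]
contact_force: [0.9, 0.2, -1.6]
opening: 0.496
finger_force: 39.8
```

Run:
```python
from h import *
from plant import r
p,q,s=now(); print(s["clock"],p,s["opening"],s["contact_force"],np.degrees((tool(-81).inv()*q).as_rotvec()))
P,Q=tcp(0,.012,.052);print("err tool cm",q.inv().apply(P-p)*100, "pred lip",p+q.apply(OFF))
a=r.snapshot("scene");b=r.snapshot("top");pickle.dump((a,b),open("j.pkl","wb"))
c=lambda im,u,v:cv2.convertScaleAbs(cv2.resize(im["pixels"][v:v+80,u:u+80,::-1],(400,400),interpolation=cv2.INTER_CUBIC),alpha=1.6)
cv2.imwrite("pics/j.png",np.hstack([c(a,205,110),c(b,345,220)]))
```

```text
10.5 [ 0.46047863 -0.21760694  0.1772695 ] 0.4955723920841855 [ 0.91380359  0.19583947 -1.63536547] [-0.00570862  0.00817256 -0.0401367 ]
err tool cm [-0.32612509 -0.09422322 -0.02310579] pred lip [ 0.47359985 -0.30006732  0.16175759]
```

View pics/j.png

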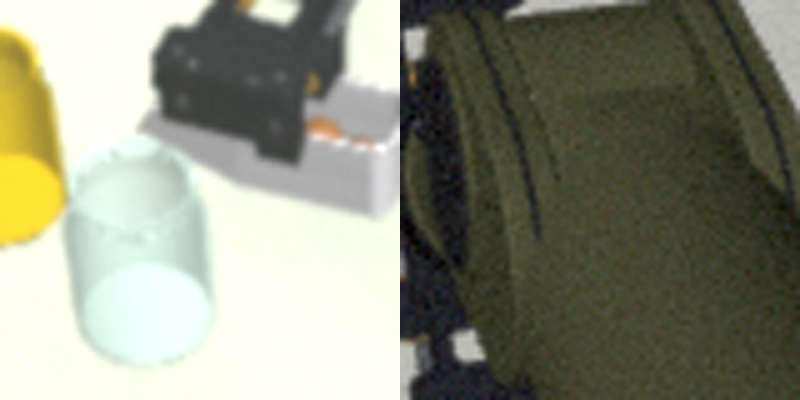

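The scene view shows the tin held level with its balls at (322,128) and (365,140). Its lip is at (140,127), above and behind the jar's mouth, whose centre is at (133,187). I'll compare this with the projections.

Run:
```python
from h import *
p,q,s=now();a,b=pickle.load(open("j.pkl","rb"))
f=lambda P:((pix(a,P)-[205,110])*5).round()
L=p+q.apply(OFF);n=np.array([-D[1],D[0],0])
print("lip",f(L),f(L+.011*n),f(L-.011*n),"crest",f(L-.008*D+[0,0,.0075]+.0175*n),f(L-.008*D+[0,0,.0075]-.0175*n))
print("mouth",f(JAR),"rim x+-",f(JAR+[.0335,0,0]),f(JAR-[.0335,0,0]),f(JAR+[0,.0335,0]),f(JAR-[0,.0335,0]))
P2,Q2=tcp(10,.012,.012); rows(p,q,P2,Q2,np.arange(1,9)/8,1)
```

```text
lip [149. 115.] [140. 130.] [158. 102.] crest [148. 130.] [175.  86.]
mouth [130. 180.] rim x+- [ 95. 218.] [163. 141.] [183. 201.] [ 78. 158.]
[-0.1, -0.01, 0.32, 0.0, 1.25, 0.01, 1.0],[-0.1, -0.01, 0.32, 0.0, 1.25, 0.01, 1.0],[-0.11, -0.01, 0.32, 0.0, 1.25, 0.01, 1.0],[-0.12, -0.01, 0.31, 0.0, 1.25, 0.01, 1.0],[-0.12, -0.01, 0.31, 0.0, 1.25, 0.01, 1.0],[-0.13, -0.01, 0.31, 0.0, 1.25, 0.01, 1.0],[-0.14, -0.01, 0.3, 0.0, 1.25, 0.01, 1.0],[-0.14, -0.01, 0.3, 0.0, 1.25, 0.01, 1.0],
```

Request:
{"method": "step_arm", "body": {"steps": [[-0.1,0,0.3,0,1.2,0,1],[-0.1,0,0.3,0,1.2,0,1],[-0.1,0,0.3,0,1.3,0,1],[-0.1,0,0.3,0,1.3,0,1],[-0.1,0,0.3,0,1.3,0,1],[-0.1,0,0.3,0,1.3,0,1],[-0.2,-0.1,0.3,0,1.2,0,1],[-0.2,0,0.3,0,1.2,0,1]]}}

```text
clock: 11.6
tool_pos: [0.4606, -0.2261, 0.1523]
eef_rot: [0.647, 0.758, 0.057, -0.067]
contact_force: [0.3, -0.2, -1.6]
opening: 0.495
finger_force: 39.8
```

Run:
```python
from h import *
from plant import r
p,q,s=now();a=r.snapshot("scene")
L=p+q.apply(OFF);print(p,"lip rel",L-JAR,"tilt",np.degrees((tool(-81).inv()*q).as_rotvec()),s["contact_force"])
P,Q=tcp(10,.012,-.002);print("to go cm",q.inv().apply(P-p)*100)
im=cv2.convertScaleAbs(cv2.resize(a["pixels"][110:190,205:305,::-1],(800,640)[0:2],interpolation=cv2.INTER_CUBIC),alpha=1.4)[:600]
f=lambda P:tuple(int(x) for x in (pix(a,P)-[205,110])*8)
n=np.array([-D[1],D[0],0])
for P3 in(L+.011*n,L-.011*n): cv2.circle(im,f(P3),4,(0,0,255),1)
for k in range(24):
    t=k*np.pi/12; cv2.circle(im,f(JAR+.0335*np.array([np.cos(t),np.sin(t),0])),2,(255,0,0),-1)
cv2.imwrite("pics/k.png",im)
```

```text
[ 0.46059546 -0.22613892  0.15225615] lip rel [-0.00193983  0.01064219  0.01239119] tilt [ 7.73750422e-03  1.00726352e+01 -2.19202649e-02] [ 0.31029263 -0.20491012 -1.61427908]
to go cm [-0.13303803  0.02812753  1.44825198]
```

View pics/k.png

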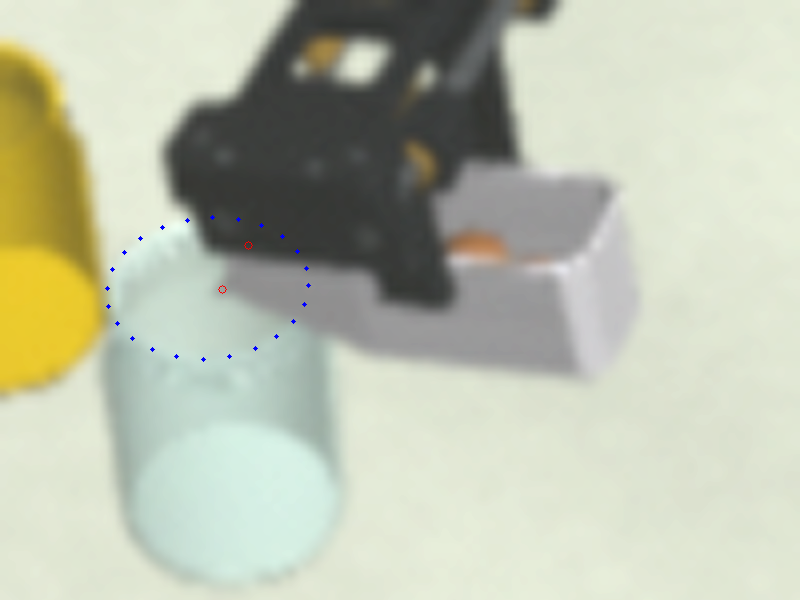

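The lip's near corner is at (222,287), on its projection. The blue rim fits the mouth, and the balls are still in the tin at (478,245). Lowering the last 14 mm.

Request:
{"method": "step_arm", "body": {"steps": [[0,0,0.3,0,0,0,1],[0,0,0.4,0,0,0,1],[-0.1,0,0.3,0,0,0,1],[0,0,0.3,0,0,0,1],[0,0,0.2,0,0,0,1],[0,0,0,0,0,0,1],[0,0,0,0,0,0,1],[0,0,0,0,0,0,1]]}}

```text
clock: 12.65
tool_pos: [0.4605, -0.2244, 0.1377]
eef_rot: [0.647, 0.758, 0.057, -0.066]
contact_force: [-0.2, 0.3, -1.5]
opening: 0.49
finger_force: 39.8
```

Run:
```python
from h import *
p,q,s=now();L=p+q.apply(OFF);print("lip rel",(L-JAR).round(4),s["contact_force"],s["opening"])
t0=10
pp,qq=p,q
for t1,bk,dz in((16,.012,-.004),(20,.012,-.005),(24,.011,-.006),(28,.011,-.007),(34,.01,-.008),(40,.01,-.008),(45,.01,-.008)):
    P,Q=tcp(t1,bk,dz); rows(pp,qq,P,Q,[.5,1] if t1!=45 else [1],1); pp,qq=P,Q
```

```text
lip rel [-0.002   0.0124 -0.0021] [-0.17108454  0.31610993 -1.53376081] 0.4895723973770789
[-0.15, 0.0, -0.34, 0.0, 3.01, 0.02, 1.0],[-0.13, 0.0, -0.35, 0.0, 3.01, 0.02, 1.0],
[-0.08, -0.0, -0.24, -0.0, 2.0, 0.0, 1.0],[-0.07, 0.0, -0.24, 0.0, 2.0, -0.0, 1.0],
[-0.13, -0.0, -0.26, -0.0, 2.0, 0.0, 1.0],[-0.12, -0.0, -0.26, 0.0, 2.0, -0.0, 1.0],
[-0.08, 0.0, -0.24, -0.0, 2.0, -0.0, 1.0],[-0.08, -0.0, -0.25, -0.0, 2.0, 0.0, 1.0],
[-0.17, -0.0, -0.41, 0.0, 3.0, -0.0, 1.0],[-0.15, 0.0, -0.42, -0.0, 3.0, 0.0, 1.0],
[-0.1, 0.0, -0.43, -0.0, 3.0, 0.0, 1.0],[-0.08, 0.0, -0.44, -0.0, 3.0, -0.0, 1.0],
[-0.17, -0.0, -0.72, 0.0, 5.0, -0.0, 1.0],
```

Request:
{"method": "step_arm", "body": {"steps": [[-0.1,0,-0.2,0,2,0,1],[-0.1,0,-0.2,0,2,0,1],[0,0,0,0,0,0,1],[0,0,0,0,0,0,1],[0,0,0,0,0,0,1]]}}

```text
clock: 13.28
tool_pos: [0.4609, -0.2267, 0.1412]
eef_rot: [0.644, 0.755, 0.079, -0.093]
contact_force: [0.1, 0.2, -1.6]
opening: 0.495
finger_force: 39.8
```

Run:
```python
from h import *
p,q,s=now();L=p+q.apply(OFF);print("lip rel",(L-JAR).round(4),s["contact_force"],s["opening"],np.degrees((tool(-81).inv()*q).as_rotvec()))
pp,qq=p,q
for t1,bk,dz in((20,.012,-.005),(24,.011,-.006),(28,.011,-.007),(34,.01,-.008),(40,.01,-.008),(45,.01,-.008)):
    P,Q=tcp(t1,bk,dz); rows(pp,qq,P,Q,[.5,1] if t1!=45 else [1],1); pp,qq=P,Q
```

```text
lip rel [-0.002   0.0123 -0.0041] [ 0.11544179  0.24012572 -1.58673755] 0.4945842630966515 [ 5.77564661e-03  1.40023473e+01 -6.55175829e-02]
[-0.14, 0.0, -0.39, -0.01, 3.0, 0.03, 1.0],[-0.12, 0.0, -0.4, -0.01, 3.0, 0.03, 1.0],
[-0.13, -0.0, -0.26, -0.0, 2.0, 0.0, 1.0],[-0.12, -0.0, -0.26, 0.0, 2.0, -0.0, 1.0],
[-0.08, 0.0, -0.24, -0.0, 2.0, -0.0, 1.0],[-0.08, -0.0, -0.25, -0.0, 2.0, 0.0, 1.0],
[-0.17, -0.0, -0.41, 0.0, 3.0, -0.0, 1.0],[-0.15, 0.0, -0.42, -0.0, 3.0, 0.0, 1.0],
[-0.1, 0.0, -0.43, -0.0, 3.0, 0.0, 1.0],[-0.08, 0.0, -0.44, -0.0, 3.0, -0.0, 1.0],
[-0.17, -0.0, -0.72, 0.0, 5.0, -0.0, 1.0],
```

Request:
{"method": "step_arm", "body": {"steps": [[-0.1,0,-0.4,0,3,0,1],[-0.1,0,-0.4,0,3,0,1],[-0.1,0,-0.3,0,2,0,1],[-0.1,0,-0.3,0,2,0,1],[-0.1,0,-0.2,0,2,0,1],[-0.1,0,-0.2,0,2,0,1],[0,0,0,0,0,0,1],[0,0,0,0,0,0,1]]}}

```text
clock: 14.28
tool_pos: [0.4627, -0.2381, 0.156]
eef_rot: [0.63, 0.738, 0.157, -0.184]
contact_force: [-0.3, -0.4, -0.3]
opening: 0.491
finger_force: 39.8
```

Request:
{"method": "step_arm", "body": {"steps": [[-0.2,0,-0.4,0,3,0,1],[-0.1,0,-0.4,0,3,0,1],[-0.1,0,-0.4,0,3,0,1],[-0.1,0,-0.4,0,3,0,1],[-0.2,0,-0.7,0,5,0,1],[0,0,0,0,0,0,1],[0,0,0,0,0,0,1],[0,0,0,0,0,0,1]]}}

```text
clock: 15.28
tool_pos: [0.4658, -0.2561, 0.1716]
eef_rot: [0.599, 0.703, 0.248, -0.291]
contact_force: [-0.0, -0.3, -1.0]
opening: 0.493
finger_force: 39.8
```

Run:
```python
from h import *
from plant import r
p,q,s=now();a=r.snapshot("scene")
L=p+q.apply(OFF);print("lip rel",L-JAR,"tilt",np.degrees((tool(-81).inv()*q).as_rotvec()),s["contact_force"],s["clock"])
im=cv2.convertScaleAbs(cv2.resize(a["pixels"][110:190,205:305,::-1],(750,600),interpolation=cv2.INTER_CUBIC),alpha=1.4)
cv2.imwrite("pics/pour.png",im)
```

```text
lip rel [-0.0015426   0.01165789 -0.00835663] tilt [ 2.22920126e-02  4.49421895e+01 -1.46498321e-01] [-0.0063164  -0.33570551 -0.98027242] 15.275
```

View pics/pour.png

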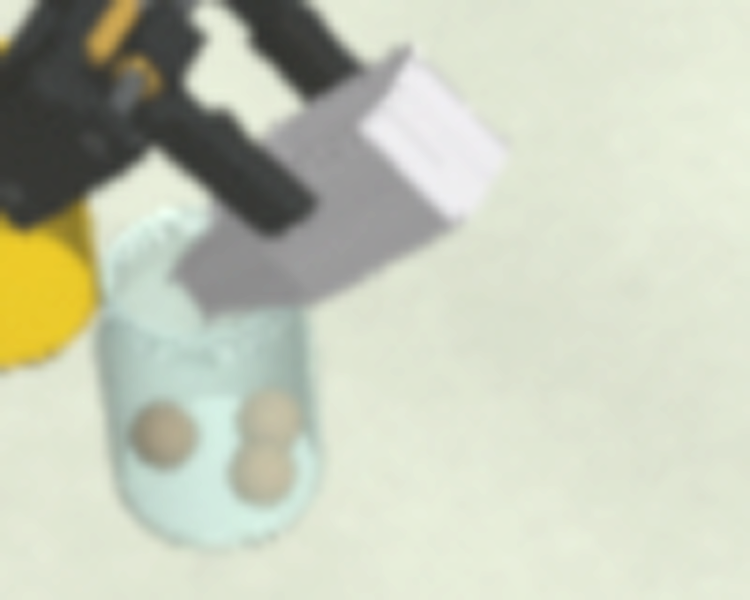

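All three balls lie in the jar, at (163,435), (270,418) and (262,472). The jar hasn't moved. Next I retreat and put the tin back.

Run:
```python
from h import *
p,q,s=now(); P=p+[0,0.005,.05]; rows(p,q,P,q,np.arange(1,5)/4,1)
P2=np.array([.4610,-.19,.21]);rows(P,q,P2,tool(-81),np.arange(1,7)/6,1)
P3=np.array([.4964,.2072,.17]);rows(P2,tool(-81),P3,tool(-81),.5*(1-np.cos(np.pi*np.arange(1,17)/16)),1)
```

```text
[0.97, 0.02, -0.8, 0.0, 0.0, 0.0, 1.0],[0.97, 0.02, -0.8, 0.0, 0.0, 0.0, 1.0],[0.97, 0.02, -0.8, 0.0, 0.0, 0.0, 1.0],[0.97, 0.02, -0.8, 0.0, 0.0, 0.0, 1.0],
[0.59, 0.08, 0.86, -0.0, -7.49, 0.02, 1.0],[0.69, 0.08, 0.77, -0.0, -7.49, 0.02, 1.0],[0.79, 0.08, 0.68, -0.0, -7.49, 0.02, 1.0],[0.87, 0.08, 0.57, -0.0, -7.49, 0.02, 1.0],[0.94, 0.08, 0.45, -0.0, -7.49, 0.02, 1.0],[0.99, 0.08, 0.32, -0.0, -7.49, 0.02, 1.0],
[0.37, 0.09, 0.04, 0.0, 0.0, 0.0, 1.0],[1.1, 0.28, 0.11, 0.0, 0.0, 0.0, 1.0],[1.79, 0.45, 0.18, 0.0, 0.0, 0.0, 1.0],[2.41, 0.6, 0.25, 0.0, 0.0, 0.0, 1.0],[2.93, 0.74, 0.3, 0.0, 0.0, 0.0, 1.0],[3.34, 0.84, 0.35, 0.0, 0.0, 0.0, 1.0],[3.63, 0.91, 0.38, 0.0, 0.0, 0.0, 1.0],[3.77, 0.95, 0.39, 0.0, 0.0, 0.0, 1.0],[3.77, 0.95, 0.39, 0.0, 0.0, 0.0, 1.0],[3.63, 0.91, 0.38, 0.0, 0.0, 0.0, 1.0],[3.34, 0.84, 0.35, 0.0, 0.0, 0.0, 1.0],[2.93, 0.74, 0.3, 0.0, 0.0, 0.0, 1.0],[2.41, 0.6, 0.25, 0.0, 0.0, 0.0, 1.0],[1.79, 0.45, 0.18, 0.0, 0.0, 0.0, 1.0],[1.1, 0.28, 0.11, 0.0, 0.0, 0.0, 1.0],[0.37, 0.09, 0.04, 0.0, 0.0, 0.0, 1.0],
```

Request:
{"method": "step_arm", "body": {"steps": [[0.9,0,-0.8,0,0,0,1],[1,0,-0.8,0,0,0,1],[1,0,-0.8,0,0,0,1],[1,0,-0.8,0,0,0,1]]}}

```text
clock: 15.82
tool_pos: [0.465, -0.2521, 0.2223]
eef_rot: [0.6, 0.703, 0.248, -0.291]
contact_force: [-0.2, -0.0, -0.6]
opening: 0.496
finger_force: 39.8
```

Request:
{"method": "step_arm", "body": {"steps": [[0.6,0.1,0.9,0,-7.5,0,1],[0.7,0.1,0.8,0,-7.5,0,1],[0.8,0.1,0.7,0,-7.5,0,1],[0.9,0.1,0.6,0,-7.5,0,1],[0.9,0.1,0.4,0,-7.5,0,1],[1,0.1,0.3,0,-7.4,0,1]]}}

```text
clock: 16.58
tool_pos: [0.4613, -0.1892, 0.2106]
eef_rot: [0.649, 0.76, 0.0, 0.001]
contact_force: [0.7, 1.0, -1.0]
opening: 0.493
finger_force: 39.8
```

Request:
{"method": "step_arm", "body": {"steps": [[0.4,0.1,0,0,0,0,1],[1.1,0.3,0.1,0,0,0,1],[1.8,0.5,0.2,0,0,0,1],[2.4,0.6,0.2,0,0,0,1],[2.9,0.7,0.3,0,0,0,1],[3.3,0.8,0.4,0,0,0,1],[3.6,0.9,0.4,0,0,0,1],[3.8,1,0.4,0,0,0,1]]}}

```text
clock: 17.58
tool_pos: [0.4798, 0.0081, 0.1892]
eef_rot: [0.651, 0.759, 0.001, -0.001]
contact_force: [0.5, 0.2, -2.2]
opening: 0.492
finger_force: 39.8
```

Request:
{"method": "step_arm", "body": {"steps": [[3.8,1,0.4,0,0,0,1],[3.6,0.9,0.4,0,0,0,1],[3.3,0.8,0.3,0,0,0,1],[2.9,0.7,0.3,0,0,0,1],[2.4,0.6,0.2,0,0,0,1],[1.8,0.4,0.2,0,0,0,1],[1.1,0.3,0.1,0,0,0,1],[0.4,0.1,0,0,0,0,1]]}}

```text
clock: 18.58
tool_pos: [0.4965, 0.2064, 0.1709]
eef_rot: [0.65, 0.76, 0.0, -0.001]
contact_force: [-0.9, -0.9, -0.7]
opening: 0.492
finger_force: 39.8
```

Run:
```python
from h import *
p,q,s=now(); print(s["clock"],p,s["contact_force"]);e=(q.inv()*tool(-81)).as_rotvec(degrees=True).round(2);print(e,q.inv().apply(np.array([.4964,.2072,.0585])-p)*100)
```

```text
18.575 [0.49649921 0.20644532 0.17089697] [-0.90944282 -0.87529336 -0.6811934 ]
[-0.03 -0.09 -0.01] [5.87662056e-02 7.49893732e-03 1.12397983e+01]
```

Bottom at TCP z ≈ 0.0575. Lower to about 0.058, then on gently until contact shows.

Request:
{"method": "step_arm", "body": {"steps": [[0,0,1,0,0,0,1],[0,0,2,0,0,0,1],[0,0,2.5,0,0,0,1],[0,0,2.5,0,0,0,1],[0,0,1.7,0,0,0,1],[0,0,1,0,0,0,1],[0,0,0.4,0,0,0,1],[0,0,0,0,0,0,1]]}}

```text
clock: 19.58
tool_pos: [0.4964, 0.2066, 0.0603]
eef_rot: [0.649, 0.76, 0.001, -0.001]
contact_force: [-0.3, 0.8, -1.5]
opening: 0.498
finger_force: 39.8
```

Request:
{"method": "step_arm", "body": {"steps": [[0,0,0.1,0,0,0,1],[0,0,0.1,0,0,0,1],[0,0,0,0,0,0,1]]}}

```text
clock: 19.95
tool_pos: [0.4964, 0.2068, 0.0583]
eef_rot: [0.649, 0.761, 0.001, -0.001]
contact_force: [-0.4, 0.5, -1.7]
opening: 0.496
finger_force: 39.8
```

Request:
{"method": "step_arm", "body": {"steps": [[0,0,0.1,0,0,0,1],[0,0,0,0,0,0,1],[0,0,0,0,0,0,1]]}}

```text
clock: 20.32
tool_pos: [0.4964, 0.2069, 0.0573]
eef_rot: [0.649, 0.761, 0.001, -0.001]
contact_force: [-0.6, -0.2, 0.7]
opening: 0.498
finger_force: 39.8
```

Contact: the vertical force has changed sign. Release and rise.

Request:
{"method": "step_arm", "body": {"steps": [[0,0,0,0,0,0,0],[0,0,0,0,0,0,-0.2],[0,0,0,0,0,0,-0.5],[0,0,0,0,0,0,-0.8],[0,0,0,0,0,0,-0.8],[0,0,0,0,0,0,-0.8]], "force": 5}}

```text
clock: 21.08
tool_pos: [0.4962, 0.2067, 0.0571]
eef_rot: [0.649, 0.761, 0.001, -0.001]
contact_force: [-0.8, 0.1, 0.9]
opening: 0.902
finger_force: 0.0
```

Request:
{"method": "step_arm", "body": {"steps": [[0,0,-1,0,0,0,-0.8],[0,0,-2,0,0,0,-0.8],[0,0,-3,0,0,0,-0.8],[0,0,-4,0,0,0,-0.8],[0,0,-4,0,0,0,-0.8],[-4,-4,-2,0,0,0,-0.8],[-5,-5,0,0,0,0,-0.8],[-5,-5,0,0,0,0,-0.8]]}}

```text
clock: 22.08
tool_pos: [0.3887, 0.0581, 0.2178]
eef_rot: [0.649, 0.761, 0.001, 0.0]
contact_force: [1.2, -0.9, -0.3]
opening: 0.899
finger_force: 0.0
```

Run:
```python
from h import *
from plant import r
p,q,s=now();print(s["clock"],p)
a=r.snapshot("scene")
cv2.imwrite("pics/end.png",cv2.convertScaleAbs(cv2.resize(a["pixels"][90:330,170:490,::-1],(800,600),interpolation=cv2.INTER_CUBIC),alpha=1.3))
```

```text
22.075 [0.38865762 0.0581135  0.21779477]
```

View pics/end.png

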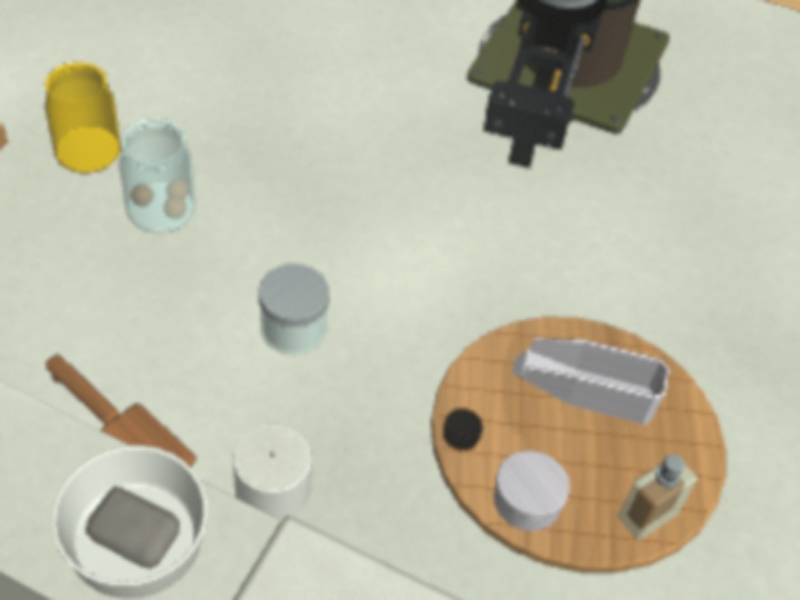

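The empty tin stands upright on the turntable at (595,380). The three balls are in the clear jar at (160,195), the bystanders look unmoved and the gripper is clear at (525,140).

```bash
python3 -c "
from plant import r
print(r.finish_job())"
```

```text
the job is handed in; nothing more can be done
None
```

I handed the job in at about 22 s: the last camera view shows all three balls in the clear honey jar, the empty tin upright on the turntable, and the jar and everything else apparently where they stood; no verdict came back.

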